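# Let the tipped oil drum back upright on its ratchet cradle

## Task

The oil drum in the tilting cradle has been left tipped for pouring, held by the pawl in its toothed wheel. Throw the pawl's ball weight over to the release side, then use the crank to take the drum's load off the pawl so that it swings clear of the teeth, and let the drum down slowly by the crank until you feel it resting upright on its stop; finally throw the weight back so that the pawl drops into the teeth again. Never wrench the jammed pawl, tip the drum past level, let it drop or press it hard on its stop, and leave the two sauce cups, the salt shaker and the food tin where they are.

Things in the scene. Friction and masses are not known exactly. Their poses are not given: they have to be found in the camera images.
- cradle: steel tilting cradle, fixed on the table: base 215 x 215 mm, front and back cheek plates up to 236 mm high, an oil drum hung between them. Origin on the table under the middle of the drum's axis; x along the axis, away from the robot, y left, z up. 100 mm toothed wheel in front of the front cheek, its face at x = -96 mm, crank arm at x = -110 to -118 mm
- drum (a joint): tilt of the oil drum (110 x 165 mm, 2.5 kg; wheel and crank turn with it), rad: 0 upright, growing as its spout tips right (-y). Starts at 0.6 to 1.5, held by the pawl. Its weight pulls it back with 2 to 10 N at the grip; let it back at under 0.8 rad/s. It ends on a rubber stop behind the back cheek, set differently each day: somewhere from -0.10 to 0.24, felt as the crank's pull vanishes
- stop_nut: small steel block, 30 x 30 x 22 mm, on the base behind the back cheek (cradle x = 98, y = 70 mm), fixed; origin under its middle. It carries the upright screw with a rubber cap on which a short arm of the drum comes to rest. The screw's setting is not told by this pose. The resting drum loads it with about 3 to 9 N; it should never bear more than 30 N
- crank_grip (a point): middle of the crank's black sleeve (68 mm long, 23 mm diameter, spins freely on its pin, along the cradle's x axis, at cradle x = -122 to -190 mm), to be pinched from above: cradle x = -0.160 m, and at drum tilt t, y = 0.120 cos t, z = 0.175 + 0.120 sin t (m): upper left of the axis at the start, going down to the left as the drum comes upright
- weight (a joint): the pawl's throw-over ball weight, rad: near 0 (-0.05 to 0.2) it leans right and presses the pawl into the teeth; upright at 0.60; past that it falls left by itself, to 0.94 while load jams the pawl in, and on to 1.25 once the pawl comes out, which needs the drum tipped on by 0.03 to 0.09 rad to unload it. Pushing it over takes 1 to 2 N; a jammed pawl gives only above 8 N and the drum crashes
- ball: steel ball of the throw-over weight, 30 mm diameter, origin at its centre. At weight joint w its centre is at x = -0.127, y = -0.068 - 0.058 sin(0.60 - w), z = 0.220 + 0.058 cos(0.60 - w) in the cradle's frame (m). Free on both sides: push it sideways with closed fingers
- pawl_tip (a point): tip of the pawl, a dark steel finger 47 mm long hanging from the weight's pivot (cradle y = -68 mm, z = 220 mm) at the right side of the toothed wheel. Its y in the cradle's frame is about -43 to -53 mm in the teeth, below -58 mm when clear
- sauce_cup_0: small grey sauce cup, 66 mm diameter, 36 mm high, right of the cradle under the spout; origin under its middle
- sauce_cup_1: another small grey sauce cup of the same size, right of the cradle and nearer the robot; origin under its middle
- salt_shaker: glass salt shaker with a grey top, 44 mm diameter, 90 mm high, left of the cradle; origin under its middle
- tuna_tin: round closed food tin, 87 mm diameter, 40 mm high, left of the cradle; origin under its middle

How it is judged:
By the outcome, as a careful person would: the job done as asked, in the order asked, and still so for the second after the job is handed in, with the robot touching nothing.
It also fails if it takes over 72 s, if anything falls off the work surface, if the arm or the gripper's body presses on something with over 40 N, if the wrist force passes 120 N, or if a joint passes its speed limit or range.

## Robot

A 6-joint arm with a two-finger parallel gripper is mounted at the origin on a cart in front of the work surface, level with it; the furniture and walls round the work are solid. World frame = base frame: x ahead of the robot, y to its left, z up, the work surface at z = 0. Lengths are in m, angles in rad, forces in N, time in s.
With the tool pointing down it reaches from about 0.35 to 0.875 m from the base axis. Payload 4.2 kg.
Tool frame: the origin (TCP) lies midway between the tips of the shut fingers; the grasp point (between the pads) lies 19 mm behind it; z points along the fingers, y is the line along which they close (so a half turn about z gives the same grasp; the last joint's range is limited). The gripper opens to 87 mm and grips with 3 to 60 N. Pads are 19 mm wide; open, the fingers measure 117 mm over their backs; the gripper's body (75 mm by 190 mm) begins 51 mm behind the grasp point.
Start: joints at [1.399, 0.385, 0.008, 0, -1.194, -0.259], TCP at [0.261, 0.568, 0.223] pointing down, gripper open.
Joint ranges: [-3.14, 3.14], [-1.21, 2.06], [-1.07, 1.41], [-3.16, 2.05], [-2.99, -0.16], [-3.1, 3.1]. Speed limits (rad/s): [2.79, 2.79, 3.14, 3.14, 3.14, 3.14].

## Interface

Orientations are given as a unit quaternion [x, y, z, w].
In Python, from cell import readout, vision, workorder gives the robot as it stands.
- The arm moves only by the tool crank_tcp, called after "Call:" by a JSON object that holds its "fn" and its "kwargs", one argument or row to a line. Schema: {"type":"object","properties":{"steps":{"type":"object","properties":{"increments":{"type":"array","items":{"type":"array","items":{"type":"number"},"minItems":7,"maxItems":7},"minItems":1,"maxItems":12}},"additionalProperties":false,"required":["increments"]},"only":{"type":"string"},"quiet":{"type":"boolean"},"lines":{"type":"string"}},"required":["steps"],"additionalProperties":false}. steps is an object whose key "increments" holds a list of rows, 1 to 12 of them, each of 7 numbers: a rotation vector rx, ry, rz in shares of 4 rad (1.0 is 4 rad), then dx, dy, dz in fractions of the full range, 1 being 800 mm, then the finger opening in m; each row is the pose to reach, as a shift and turn from the pose commanded when the call began, along the tool's axes at that moment; what a row does not reach only later rows make up. A row lasts 1/8 s, in which the tool goes at most 0.0625 m and 0.188 rad, less where a joint would pass 70% of its speed; a pose out of reach is approached as far as the arm can. The fingers move at their own pace and stop on an object; the grip force is fixed at half the most. Time passes only in rows, so rows that do not move let the fingers close. The tool returns the time, the measured TCP pose, the force, the opening and the grip force at its end. only (a regular expression) keeps the lines of the reply that match it, lines (a string "A,B") keeps lines A to B, and quiet returns only ok. Shift and turn numbers lie between -1 and 1, and a call with a number outside is refused. Input that does not fit is refused with a message, and nothing moves.
- readout.state(): the state, without advancing time (a new reading comes with each control period).
- vision.capture(name): name is "scene" or "top"; returns a dict with "color" (384x512x3 uint8, red, green, blue), "camera_matrix" (3x3 intrinsics, pixels), "k1" (the pictures are not rectified: a ray, as slopes to the right and down, at radius r is drawn at 1 + k1 r^2 times it, then the intrinsics apply), "origin" and "orientation" of the camera in the world. Camera axes: x right, y down, z forward; pixel columns grow to the right and rows downward; lengths in m; the calibration is good to about 2 mm. A picture is of the moment at which its call begins. There is no depth.
- workorder.finish_job(): hands the job in; it is judged then, once.
The state is a dict: "time": time; "qpos": joint angles; "joint_vel": joint speeds; "joint_efforts": joint torques, N m; "ee_pos": TCP position; "orientation": TCP orientation; "ft_force": force on the tool from outside, world axes, zero at the start; "ft_torque": the same for the moment, N m; "width": finger opening in m; "finger_force": force on a finger pad.
Only numpy, scipy, OpenCV 4.12 (cv2) and the standard library are available. Lean on these libraries where they do the work, as an engineer would, in place of code of your own. Each camera call takes 0.05 s, during which the arm holds its last target. There are 200 camera calls.

## Working session

There is one attempt and no reset: what is moved stays moved. The work goes in short steps, Python scripts to look and compute and a tool call to move; the robot and the scene stay as the last step left them, time stands still between calls to the robot, and variables do not carry over. Pictures are saved under pics/ and viewed, at most 10 in all, crops included, and the job is handed in when it is done.

```bash
ls; mkdir -p pics; python3 - <<'E'
from cell import readout, vision
import cv2
s=readout.state();print(s)
for n in("scene","top"):
    c=vision.capture(n);cv2.imwrite(f"pics/{n}0.png",cv2.resize(c["color"][:,:,::-1],(800,600),interpolation=cv2.INTER_CUBIC))
    print({k:v for k,v in c.items() if k!="color"})
E
```

```text
pics
{'time': 0.0, 'qpos': array([ 1.39859305e+00,  3.85540163e-01,  6.63848210e-03, -5.14791026e-04,
       -1.19398570e+00, -2.58617363e-01]), 'joint_vel': array([-1.47054976e-04, -5.58639737e-04, -1.99444162e-04, -5.12364792e-05,
       -1.68203336e-03,  9.05555673e-04]), 'joint_efforts': array([ 4.14316137e-04, -3.90662885e+01,  1.87404549e+01,  4.21984971e+00,
        1.09153159e-02, -1.97410436e-04]), 'ee_pos': array([0.26072899, 0.56736191, 0.2214721 ]), 'orientation': array([ 9.76867908e-01, -2.13840924e-01, -1.93854893e-04,  1.05488460e-03]), 'ft_force': array([ 0.28794366, -0.69286018,  0.29468385]), 'ft_torque': array([-0.02824284, -0.00668542,  0.0263927 ]), 'finger_force': 0.0, 'width': 0.08680791054434062}
{'camera_matrix': array([[398.29673688,   0.        , 256.50763761],
       [  0.        , 398.29673688, 192.51069247],
       [  0.        ,   0.        ,   1.        ]]), 'k1': -0.1047119040850183, 'origin': array([0.11521362, 0.51550313, 0.84215578]), 'orientation': array([-0.34724054,  0.84867002, -0.37289149,  0.14189836])}
{'camera_matrix': array([[395.60488752,   0.        , 250.86454008],
       [  0.        , 395.60488752, 187.56409176],
       [  0.        ,   0.        ,   1.        ]]), 'k1': -0.08368182005522226, 'origin': array([0.47747605, 0.00779649, 1.37567384]), 'orientation': array([-0.69787453,  0.71428205, -0.04090442,  0.03315307])}
```

View pics/scene0.png

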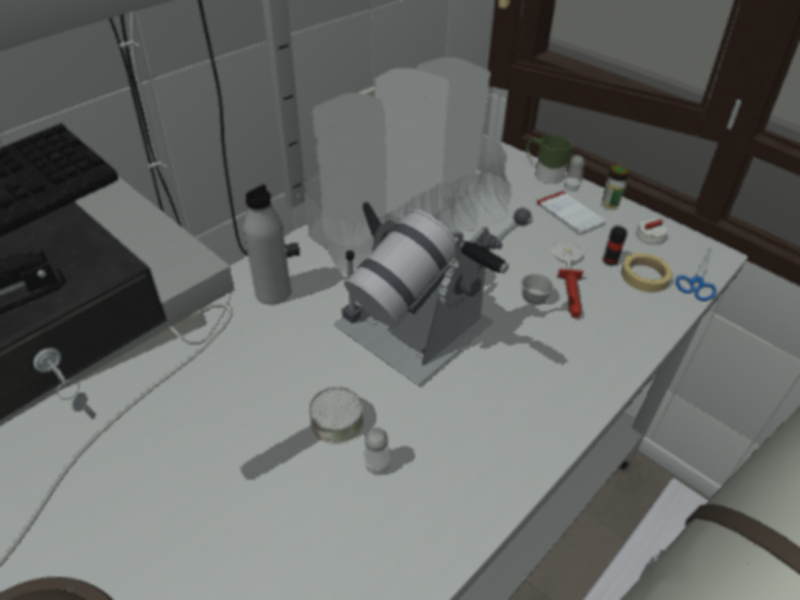

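View pics/top0.png

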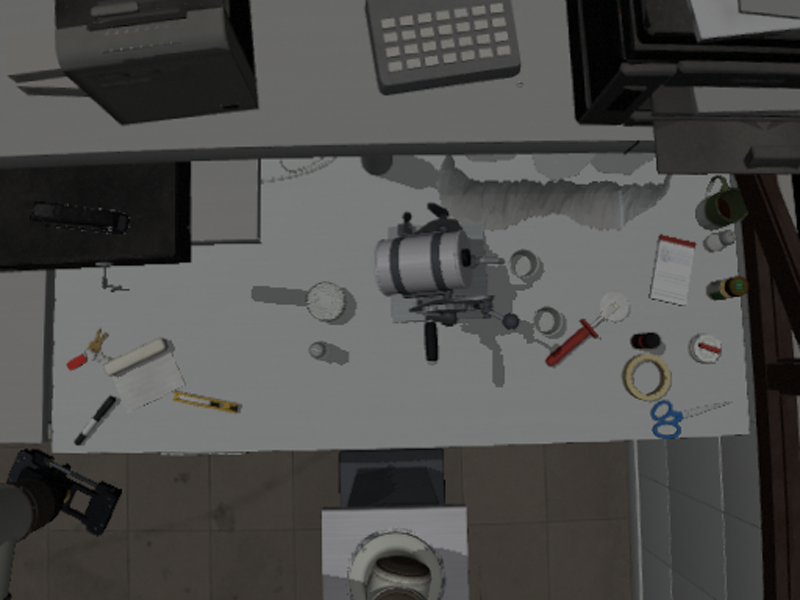

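The scene view shows the cradle with its drum tipped, the black crank sleeve at about (485,257) and the ball at (522,216). In the top view the sleeve is at (431,341), the ball at (511,321), the shaker at (318,350), the tin at (326,300), and the cups at (525,263) and (548,321).

```bash
cat > h.py <<'E'
import numpy as np, cv2
from scipy.spatial.transform import Rotation as R
from scipy.optimize import least_squares
from cell import readout, vision
def ray(c,uv):
    K=c["camera_matrix"];d=(np.array(uv,float)-K[:2,2])/K[0,0]
    s=d.copy()
    for _ in range(20): s=d/(1+c["k1"]*(s@s))
    v=R.from_quat(c["orientation"]).apply([*s,1]);return c["origin"],v/np.linalg.norm(v)
def plane(c,uv,z):
    o,v=ray(c,uv);return o+v*(z-o[2])/v[2]
def proj(c,P):
    p=R.from_quat(c["orientation"]).inv().apply(np.atleast_2d(P)-c["origin"]);s=p[:,:2]/p[:,2:]
    s=s*(1+c["k1"]*(s**2).sum(1,keepdims=True));return s*c["camera_matrix"][0,0]+c["camera_matrix"][:2,2]
def tri(cs,uvs):
    A=np.zeros((3,3));b=np.zeros(3)
    for c,u in zip(cs,uvs):
        o,v=ray(c,u);M=np.eye(3)-np.outer(v,v);A+=M;b+=M@o
    X=np.linalg.solve(A,b);return X,[np.linalg.norm((np.eye(3)-np.outer(*[ray(c,u)[1]]*2))@(X-ray(c,u)[0])) for c,u in zip(cs,uvs)]
E
python3 - <<'E'
from h import *
S=vision.capture("scene");T=vision.capture("top")
a=S["color"][115:265,205:355];b=T["color"][125:275,230:380]
f=lambda i:cv2.convertScaleAbs(cv2.resize(i[:,:,::-1],(400,400),interpolation=cv2.INTER_CUBIC),alpha=1.5)
im=np.hstack([f(a),f(b)]);cv2.imwrite("pics/crop1.png",im)
E
```

```text
(no output)
```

View pics/crop1.png

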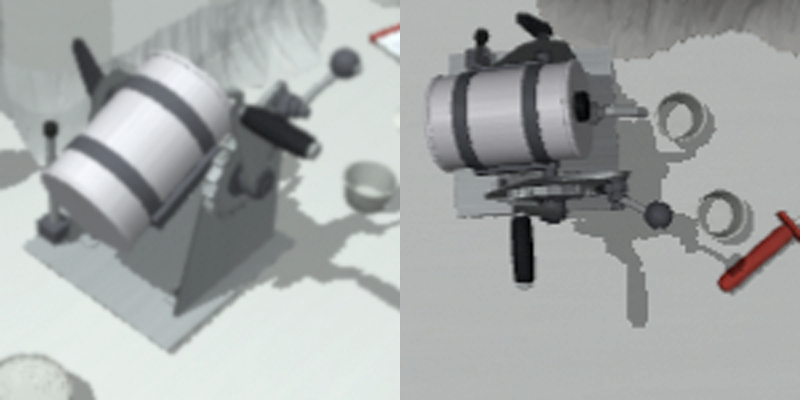

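The crop is at 2.67x (scene left, top right). It shows the sleeve at about (280,132) left and (523,250) right, the ball at (345,63) and (658,214), and the front base corner at (170,352) left. I'll refine these with masks and fit the cradle pose.

```bash
cat >> h.py <<'E'
def blob(img,x0,y0,x1,y1,thr):
    g=cv2.cvtColor(img,cv2.COLOR_RGB2GRAY)[y0:y1,x0:x1];m=(g<thr).astype(np.uint8)
    cs,_=cv2.findContours(m,cv2.RETR_EXTERNAL,cv2.CHAIN_APPROX_NONE);k=max(cs,key=cv2.contourArea)
    (x,y),wh,a=cv2.minAreaRect(k);return np.array([x+x0,y+y0]),wh,a
def grip(t):return np.array([-.16,.12*np.cos(t),.175+.12*np.sin(t)])
def ball(w):return np.array([-.127,-.068-.058*np.sin(.6-w),.22+.058*np.cos(.6-w)])
def W(p,P):return R.from_euler('z',p[2]).apply(P)+[p[0],p[1],0]
E
python3 - <<'E'
from h import *
S=vision.capture("scene");T=vision.capture("top")
gs=blob(S["color"],292,150,330,176,35);gt=blob(T["color"],268,203,286,236,35)
bs=blob(S["color"],325,130,343,146,75);bt=blob(T["color"],318,198,336,213,75)
for n,b in zip(("gs","gt","bs","bt"),(gs,gt,bs,bt)):print(n,np.round(b[0],1),np.round(b[1],1),round(b[2]))
bs=np.array([345,63])*.375+[205,115];bt=np.array([658-400,214])*.375+[230,125];print(bs,bt)
G,e1=tri((S,T),(gs[0],gt[0]));B,e2=tri((S,T),(bs,bt));print("grip",G,e1,"ball",B,e2)
C=[plane(S,np.array(u)*.375+[205,115],.01) for u in((170,352),(25,245),(293,240))];print(np.round(C,3))
def f(p):return np.r_[proj(S,W(p,grip(p[3])))[0]-gs[0],proj(T,W(p,grip(p[3])))[0]-gt[0],proj(S,W(p,ball(p[4])))[0]-bs,proj(T,W(p,ball(p[4])))[0]-bt]
r=least_squares(f,[.6,0,0,1,.0]);print(r.x,np.round(r.fun,1))
print("nut",W(r.x,[.098,.07,.02]),np.round(W(r.x,[[-.1075,.1075,.01],[.1075,.1075,.01],[-.1075,-.1075,.01]]),3))
for n,u,z in(("cup0",(525,263),.036),("cup1",(548,321),.036),("salt",(318,350),.08),("tin",(326,300),.04)):print(n,np.round(plane(T,np.array(u)*.64,z),3))
E
```

```text
gs [308.1 163.2] [26.1 10.1] 31
gt [275.5 218. ] [24.  7.] 90
bs [333.5 138.5] [9. 9.] 90
bt [325. 204.] [15.6  9.9] 45
[334.375 138.625] [326.75 205.25]
grip [ 0.50687584 -0.07070669  0.28741432] [np.float64(0.0008576734338463717), np.float64(0.000857673433846262)] ball [ 0.53876507 -0.21905965  0.26503493] [np.float64(0.00033982687595047323), np.float64(0.0003398268759505909)]
[[ 0.553 -0.006  0.01 ]
 [ 0.77  -0.004  0.01 ]
 [ 0.565 -0.221  0.01 ]]
[ 0.66674354 -0.11562858 -0.00963891  1.20222585 -0.08465976] [ 0.3  0.1 -0.1 -0.4 -0.1  0.   0.1  0.1]
nut [ 0.7654137  -0.04657643  0.02      ] [[ 0.56  -0.007  0.01 ]
 [ 0.775 -0.009  0.01 ]
 [ 0.558 -0.222  0.01 ]]
cup0 [ 0.678 -0.303  0.036]
cup1 [ 0.549 -0.348  0.036]
salt [0.498 0.149 0.08 ]
tin [0.606 0.135 0.04 ]
```

Careful with the scale: shifts go in shares of 800 mm and turns go in shares of 4 rad. That gives: 0.505 m / 0.8 = 0.6313, -0.158 m / 0.8 = -0.1975, -0.431 rad / 4 = -0.1078.

Call:
{"fn": "crank_tcp", "kwargs": {
  "steps": {"increments":[[0, 0, 0, 0.025, 0.025, -0.0625, 0], [0, 0, -0.025, 0.0625, 0.0688, -0.125, 0], [0, 0, -0.05, 0.1125, 0.125, -0.1625, 0], [0, 0, -0.075, 0.1625, 0.1813, -0.1975, 0], [0, 0, -0.1, 0.2125, 0.2375, -0.1975, 0], [0, 0, -0.1078, 0.2625, 0.2938, -0.1975, 0], [0, 0, -0.1078, 0.3125, 0.35, -0.1975, 0], [0, 0, -0.1078, 0.3625, 0.4063, -0.1975, 0], [0, 0, -0.1078, 0.4125, 0.4625, -0.1975, 0], [0, 0, -0.1078, 0.4625, 0.5188, -0.1975, 0], [0, 0, -0.1078, 0.5125, 0.575, -0.1975, 0], [0, 0, -0.1078, 0.5625, 0.6313, -0.1975, 0]]}
}}

```text
time: 1.8
ee_pos: [0.459, -0.0809, 0.3809]
orientation: [1.0, 0.0, 0.001, -0.0]
ft_force: [0.8, 1.2, 0.5]
width: 0.0003
finger_force: 0.0
```

```bash
python3 - <<'E'
from cell import readout
s=readout.state();print(s["time"],s["qpos"],s["ee_pos"],s["orientation"],s["ft_force"])
E
```

```text
1.8 [ 1.75397932e-01  3.08617704e-02 -5.90288958e-02 -9.98006994e-05
 -1.47975791e+00  1.39566291e+00] [ 0.45903985 -0.08090846  0.38088848] [ 9.99999826e-01  1.27750660e-04  5.56416258e-04 -1.49001123e-04] [0.82929828 1.22587695 0.45837348]
```

Converted, 0.194 m / 0.8 = 0.2425, 0.123 m / 0.8 = 0.1538.

Call:
{"fn": "crank_tcp", "kwargs": {
  "steps": {"increments":[[0, 0, 0, 0.025, 0.0688, 0, 0], [0, 0, 0, 0.05, 0.1375, 0, 0], [0, 0, 0, 0.075, 0.2, 0, 0], [0, 0, 0, 0.095, 0.2425, 0.025, 0], [0, 0, 0, 0.095, 0.2425, 0.0875, 0], [0, 0, 0, 0.095, 0.2425, 0.1375, 0], [0, 0, 0, 0.095, 0.2425, 0.1538, 0], [0, 0, 0, 0.095, 0.2425, 0.1538, 0]]}
}}

```text
time: 2.8
ee_pos: [0.5352, -0.273, 0.2578]
orientation: [1.0, 0.0, -0.0, 0.0]
ft_force: [-0.7, 0.1, 0.6]
width: 0.0006
finger_force: 0.0
```

```bash
python3 - <<'E'
from h import *
S=vision.capture("scene")
i=S["color"][100:220,260:400]
cv2.imwrite("pics/a1.png",cv2.convertScaleAbs(cv2.resize(i[:,:,::-1],(700,600),interpolation=cv2.INTER_CUBIC),alpha=1.5))
s=readout.state();print(s["ee_pos"],s["ft_force"])
E
```

```text
[ 0.53578624 -0.27317159  0.25912231] [ 0.3763843  -0.22520139  1.04921663]
```

View pics/a1.png

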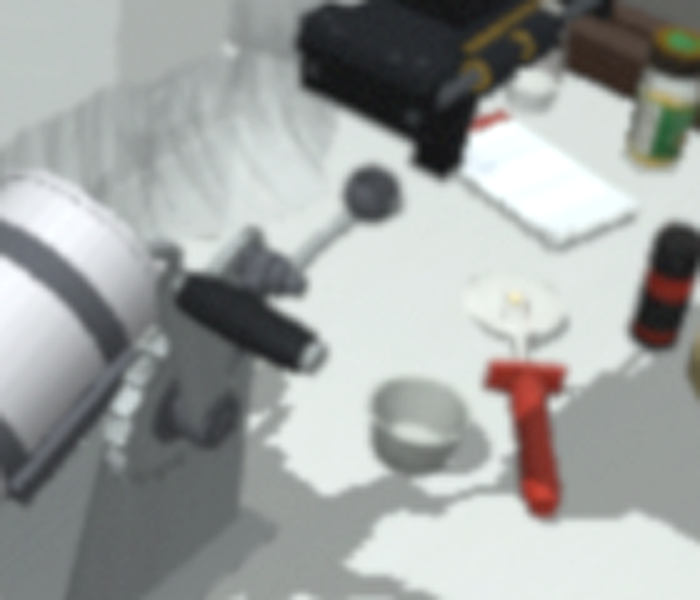

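The fingertips at (435,165) stand just right of the ball at (372,192), so I'll push it over gently.

Converted, -0.067 m / 0.8 = -0.0838, -0.065 m / 0.8 = -0.0813.

Call:
{"fn": "crank_tcp", "kwargs": {
  "steps": {"increments":[[0, 0, 0, 0, -0.015, 0, 0], [0, 0, 0, 0, -0.0275, 0, 0], [0, 0, 0, 0, -0.0363, 0, 0], [0, 0, 0, 0, -0.045, 0, 0], [0, 0, 0, 0, -0.0538, 0, 0], [0, 0, 0, 0, -0.0625, 0, 0], [0, 0, 0, 0, -0.07, 0, 0], [0, 0, 0, 0, -0.0763, 0, 0], [0, 0, 0, 0, -0.0813, 0, 0], [0, 0, 0, 0, -0.0838, 0, 0], [0, 0, 0, 0, -0.0838, 0, 0]]}
}}

```text
time: 4.22
ee_pos: [0.535, -0.2058, 0.2575]
orientation: [1.0, 0.0, -0.0, -0.0]
ft_force: [0.1, -0.7, -0.9]
width: 0.0002
finger_force: 0.0
```

```bash
python3 - <<'E'
from h import *
S=vision.capture("scene")
i=S["color"][100:220,260:400]
cv2.imwrite("pics/a2.png",cv2.convertScaleAbs(cv2.resize(i[:,:,::-1],(700,600),interpolation=cv2.INTER_CUBIC),alpha=1.5))
s=readout.state();print(s["ee_pos"],s["ft_force"])
p=[.6667,-.1156,0]
for w in(0,.6,.94,1.25):print(w,(proj(S,W(p,ball(w)))[0]-[260,100])*5)
E
```

```text
[ 0.53500768 -0.20586458  0.25753637] [ 0.58179037 -0.85794705  0.30742486]
0 [367.36308093 189.83584532]
0.6 [331.26620379 199.75312832]
0.94 [306.6202635 221.5173279]
1.25 [284.76387301 249.21958724]
```

View pics/a2.png

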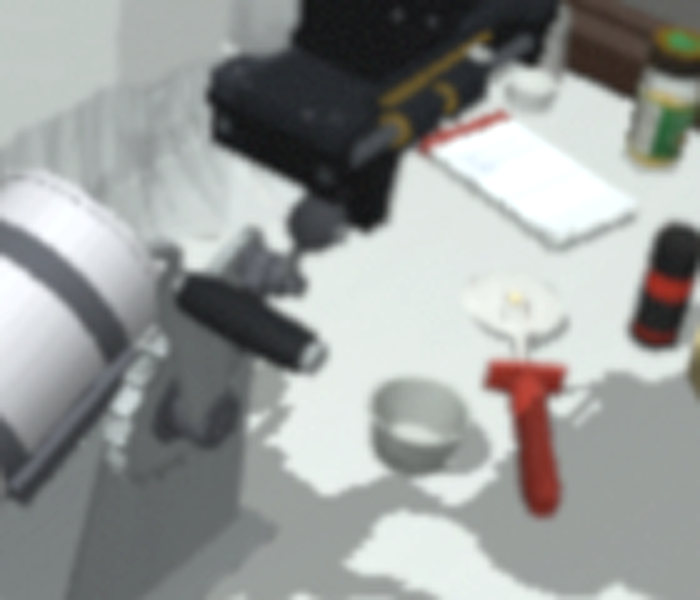

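The ball is now at (318,218), just past upright. I'll back off and lift, then check that it has fallen to about 0.94.

Converted, -0.11 m / 0.8 = -0.1375, -0.06 m / 0.8 = -0.075.

Call:
{"fn": "crank_tcp", "kwargs": {
  "steps": {"increments":[[0, 0, 0, 0, 0.0125, 0, 0], [0, 0, 0, 0, 0.0375, -0.0125, 0], [0, 0, 0, 0, 0.0375, -0.075, 0], [0, 0, 0, 0, 0.0375, -0.1375, 0.05], [0, 0, 0, 0, 0.0375, -0.1375, 0.05]]}
}}

```text
time: 4.9
ee_pos: [0.5365, -0.2382, 0.3735]
orientation: [1.0, -0.001, 0.005, 0.002]
ft_force: [-0.3, -0.2, 0.4]
width: 0.0135
finger_force: 0.0
```

```bash
cat >> h.py <<'E'
def ballpix(c,p=(.6667,-.1156,0),lo=-.1,hi=1.35):
    g=cv2.cvtColor(c["color"],cv2.COLOR_RGB2GRAY).astype(float)
    # dark-disc score along the known arc
    best=[]
    r=c["camera_matrix"][0,0]*.0115/np.linalg.norm(c["origin"]-W(p,ball(.6)))
    for w in np.arange(lo,hi,.03):
        u=proj(c,W(p,ball(w)))[0];m=np.zeros(g.shape,np.uint8);cv2.circle(m,tuple(np.round(u*16).astype(int)),int(r*16),255,-1,shift=4)
        best.append((round(g[m>0].mean(),1),round(g[m>0].std(),1),round(w,2)))
    return sorted(best)[:4]
E
python3 - <<'E'
from h import *
S=vision.capture("scene");T=vision.capture("top");print(ballpix(S),ballpix(T))
s=readout.state();print(s["ee_pos"],s["ft_force"])
E
```

```text
[(np.float64(64.3), np.float64(12.4), np.float64(0.95)), (np.float64(64.5), np.float64(11.7), np.float64(0.92)), (np.float64(65.4), np.float64(12.3), np.float64(0.89)), (np.float64(65.4), np.float64(15.8), np.float64(0.98))] [(np.float64(36.5), np.float64(9.4), np.float64(0.17)), (np.float64(37.1), np.float64(12.7), np.float64(0.14)), (np.float64(37.7), np.float64(12.6), np.float64(0.2)), (np.float64(38.1), np.float64(13.7), np.float64(0.11))]
[ 0.53488503 -0.2368958   0.3681995 ] [-0.20700852  0.12744304  0.11942765]
```

Converted, -0.165 m / 0.8 = -0.2063, 0.06 m / 0.8 = 0.075.

Call:
{"fn": "crank_tcp", "kwargs": {
  "steps": {"increments":[[0, 0, 0, -0.0125, -0.0625, 0, 0.06], [0, 0, 0, -0.025, -0.1375, 0, 0.06], [0, 0, 0, -0.0388, -0.2063, 0, 0.06], [0, 0, 0, -0.0388, -0.2063, 0, 0.06], [0, 0, 0, -0.0388, -0.2063, 0.0375, 0.06], [0, 0, 0, -0.0388, -0.2063, 0.075, 0.06], [0, 0, 0, -0.0388, -0.2063, 0.1063, 0.06], [0, 0, 0, -0.0388, -0.2063, 0.125, 0.06], [0, 0, 0, -0.0388, -0.2063, 0.125, 0.06]]}
}}

```text
time: 6.12
ee_pos: [0.5034, -0.0716, 0.2662]
orientation: [1.0, -0.0, -0.002, 0.0]
ft_force: [-0.4, -0.3, 1.0]
width: 0.0601
finger_force: 0.0
```

```bash
python3 - <<'E'
from h import *
S=vision.capture("scene");T=vision.capture("top")
f=lambda c,x,y:cv2.convertScaleAbs(cv2.resize(c["color"][y:y+120,x:x+80,::-1],(400,600),interpolation=cv2.INTER_CUBIC),alpha=1.6)
cv2.imwrite("pics/a3.png",np.hstack([f(S,280,90),f(T,235,150)]))
s=readout.state();print(s["ee_pos"],s["ft_force"],s["width"])
E
```

```text
[ 0.50454579 -0.07131096  0.2682062 ] [0.03055685 0.41567679 0.04964987] 0.05989986681609783
```

View pics/a3.png

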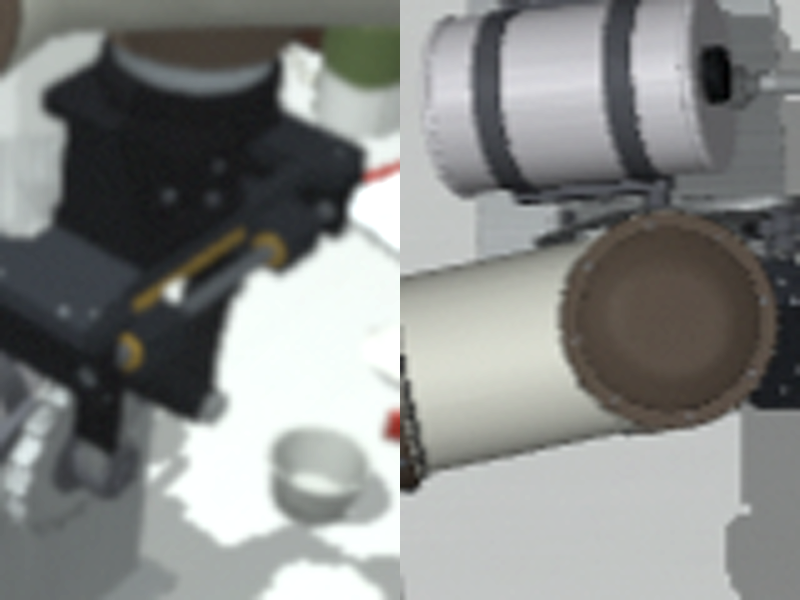

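The fingers straddle the sleeve, whose free end shows at (210,405) in the left half. I'll close on it.

Call:
{"fn": "crank_tcp", "kwargs": {
  "steps": {"increments":[[0, 0, 0, 0, 0, 0, 0.03], [0, 0, 0, 0, 0, 0, 0.03], [0, 0, 0, 0, 0, 0, 0.02], [0, 0, 0, 0, 0, 0, 0.01], [0, 0, 0, 0, 0, 0, 0.005], [0, 0, 0, 0, 0, 0, 0.005]]}
}}

```text
time: 6.98
ee_pos: [0.504, -0.071, 0.2676]
orientation: [1.0, 0.0, -0.0, 0.0]
ft_force: [-0.1, -0.9, -0.4]
width: 0.0223
finger_force: 30.0
```

```bash
python3 - <<'E'
from h import *
s=readout.state();print(s["ee_pos"],s["ft_force"],s["ft_torque"],s["width"],s["finger_force"])
E
```

```text
[ 0.50395617 -0.0710182   0.26759327] [-0.11416192 -0.92705495 -0.38786921] [-0.30857146  0.00741853  0.21295508] 0.022262355884586135 29.970731777139008
```

Converted, 0.0085 m / 0.8 = 0.0106, 0.0068 m / 0.8 = 0.0085.

Call:
{"fn": "crank_tcp", "kwargs": {
  "steps": {"increments":[[0, 0, 0, 0, 0.0021, -0.0009, 0.005], [0, 0, 0, 0, 0.0043, -0.0016, 0.005], [0, 0, 0, 0, 0.0064, -0.0024, 0.005], [0, 0, 0, 0, 0.0085, -0.0031, 0.005], [0, 0, 0, 0, 0.0106, -0.0039, 0.005], [0, 0, 0, 0, 0.0106, -0.0039, 0.005], [0, 0, 0, 0, 0.0106, -0.0039, 0.005]]}
}}

```text
time: 7.85
ee_pos: [0.5041, -0.0775, 0.27]
orientation: [1.0, 0.0, 0.0, -0.002]
ft_force: [-0.2, 7.7, -1.1]
width: 0.0222
finger_force: 30.0
```

```bash
python3 - <<'E'
from h import *
S=vision.capture("scene");T=vision.capture("top")
f=lambda c,x,y:cv2.convertScaleAbs(cv2.resize(c["color"][y:y+120,x:x+80,::-1],(400,600),interpolation=cv2.INTER_CUBIC),alpha=1.6)
cv2.imwrite("pics/a4.png",np.hstack([f(S,280,90),f(T,285,150)]))
s=readout.state();print(s["ee_pos"],s["ft_force"],s["ft_torque"],s["width"],s["finger_force"])
E
```

```text
[ 0.50412322 -0.07749273  0.26999544] [ 0.11636002  7.01911894 -0.36423922] [2.14920726 0.0083404  0.19658008] 0.021854077102285808 29.984674276784062
```

Converted, 0.0048 m / 0.8 = 0.006, -0.0015 m / 0.8 = -0.0019.

Call:
{"fn": "crank_tcp", "kwargs": {
  "steps": {"increments":[[0, 0, 0, 0, 0.002, -0.0006, 0.005], [0, 0, 0, 0, 0.004, -0.0013, 0.005], [0, 0, 0, 0, 0.006, -0.0019, 0.005], [0, 0, 0, 0, 0.006, -0.0019, 0.005], [0, 0, 0, 0, 0.006, -0.0019, 0.005]]}
}}

```text
time: 8.57
ee_pos: [0.5043, -0.0822, 0.2715]
orientation: [1.0, 0.0, 0.0, -0.002]
ft_force: [0.2, 7.5, -1.2]
width: 0.0221
finger_force: 30.0
```

```bash
python3 - <<'E'
from h import *
S=vision.capture("scene");T=vision.capture("top")
f=lambda c,x,y:cv2.convertScaleAbs(cv2.resize(c["color"][y:y+120,x:x+80,::-1],(400,600),interpolation=cv2.INTER_CUBIC),alpha=1.6)
cv2.imwrite("pics/a5.png",np.hstack([f(S,280,90),f(T,285,150)]))
for c in(S,T):
  for w in(.94,1.25):print(proj(c,W([.6667,-.1156,0],ball(w)))[0])
s=readout.state();print(s["ee_pos"],s["ft_force"],s["ft_torque"],s["width"],s["finger_force"])
E
```

```text
[321.3240527  144.30346558]
[316.9527746  149.84391745]
[308.04588802 205.28644532]
[302.01404625 205.60370589]
[ 0.50425195 -0.08215101  0.27148408] [ 0.21333773  8.09244831 -0.83616341] [ 2.28419792 -0.15700057  0.15908356] 0.022561778781135994 29.983502891846
```

View pics/a5.png

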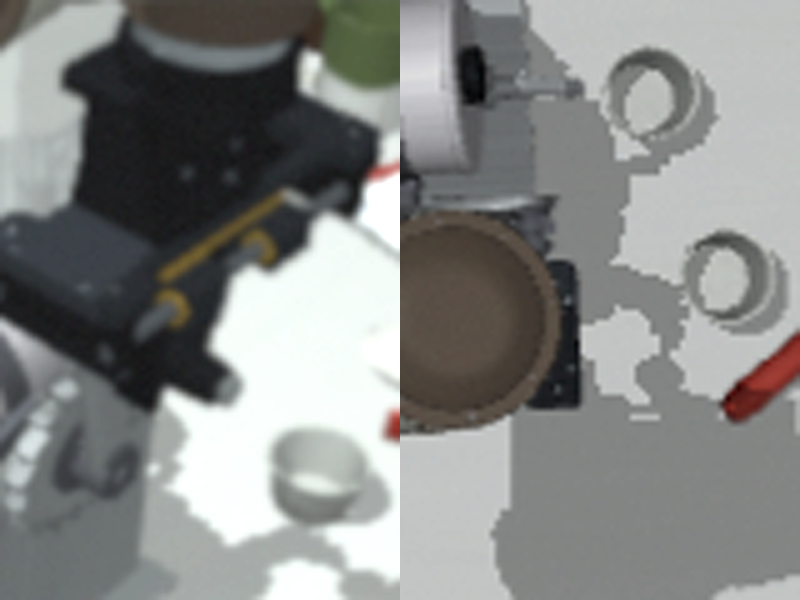

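The ball is hidden behind the gripper, but the top half shows its round shadow at (660,375). I'll get the light direction from the initial ball shadow and read w from that.

```bash
python3 - <<'E'
from h import *
T=vision.capture("top");p=[.6667,-.1156,-.0]
c1=cv2.imread("pics/crop1.png");a4=cv2.imread("pics/a4.png")
S0=plane(T,[230+(737-400)*.375,125+256*.375],0);B0=np.array([.5388,-.219,.265]);L=(S0-B0)/.265
print("light",L)
for w in(.78,.94,1.1,1.25):
    b=W(p,ball(w));print(w,(proj(T,b+L*b[2])[0]-[285,150])*5+[400,0])
b4=a4[:,400:];b5=cv2.imread("pics/a5.png")[:,400:]
z=lambda i:cv2.resize(i[320:430,180:330],(400,300),interpolation=cv2.INTER_NEAREST)
cv2.imwrite("pics/a6.png",np.vstack([np.hstack([z(b4),z(b5)]),cv2.resize(c1[180:300,640:800],(800,300))[:, :]]))
E
```

```text
light [-0.16146068 -0.58955574 -1.        ]
0.78 [702.4084457  358.01026008]
0.94 [687.72980566 357.85967667]
1.1 [672.55557342 357.39629737]
1.25 [658.22443037 356.68785872]
```

View pics/a6.png

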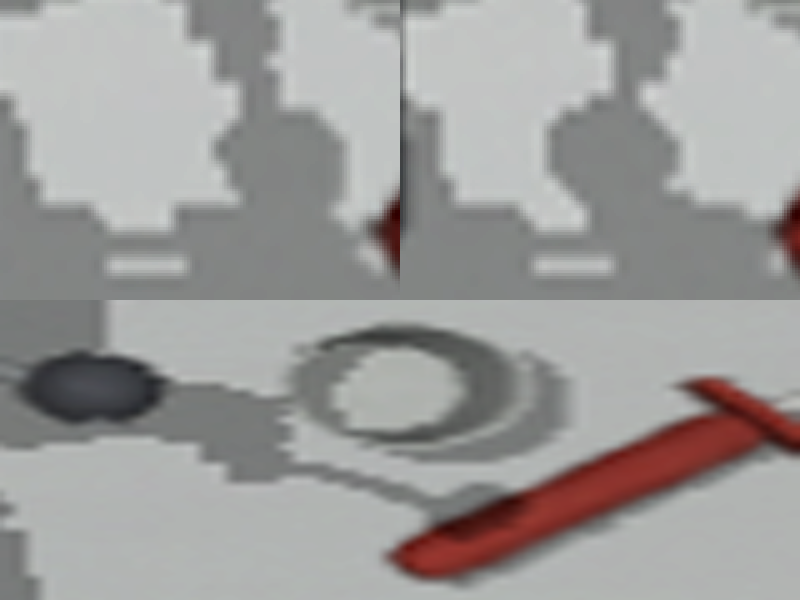

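The shadow moved from x=687 to 660, which fits w = 0.94 → 1.25, so the pawl is out. Next I'll work out the rows for the lowering arc.

```bash
python3 - <<'E'
import numpy as np
for t0,ts in((1.29,np.arange(1.25,.75,-.045)),(.755,np.arange(.71,.28,-.045))):
  for t in ts:print(round(t,3),round(-.12*(np.cos(t)-np.cos(t0)),4),round(-.12*(np.sin(t)-np.sin(t0)),4))
E
```

```text
1.25 -0.0046 0.0014
1.205 -0.0097 0.0032
1.16 -0.0147 0.0053
1.115 -0.0196 0.0076
1.07 -0.0244 0.01
1.025 -0.029 0.0127
0.98 -0.0336 0.0156
0.935 -0.038 0.0187
0.89 -0.0423 0.0221
0.845 -0.0464 0.0255
0.8 -0.0504 0.0292
0.755 -0.0541 0.0331
0.71 -0.0036 0.004
0.665 -0.007 0.0082
0.62 -0.0103 0.0125
0.575 -0.0133 0.017
0.53 -0.0161 0.0216
0.485 -0.0188 0.0263
0.44 -0.0212 0.0311
0.395 -0.0234 0.0361
0.35 -0.0253 0.0411
0.305 -0.0271 0.0462
```

Converted, -0.0541 m / 0.8 = -0.0676, -0.0504 m / 0.8 = -0.063.

Call:
{"fn": "crank_tcp", "kwargs": {
  "steps": {"increments":[[0, 0, 0, 0, -0.0058, 0.0018, 0.005], [0, 0, 0, 0, -0.0121, 0.004, 0.005], [0, 0, 0, 0, -0.0184, 0.0066, 0.005], [0, 0, 0, 0, -0.0245, 0.0095, 0.005], [0, 0, 0, 0, -0.0305, 0.0125, 0.005], [0, 0, 0, 0, -0.0363, 0.0159, 0.005], [0, 0, 0, 0, -0.042, 0.0195, 0.005], [0, 0, 0, 0, -0.0475, 0.0234, 0.005], [0, 0, 0, 0, -0.0529, 0.0276, 0.005], [0, 0, 0, 0, -0.058, 0.0319, 0.005], [0, 0, 0, 0, -0.063, 0.0365, 0.005], [0, 0, 0, 0, -0.0676, 0.0414, 0.005]]}
}}

```text
time: 10.22
ee_pos: [0.5029, -0.0283, 0.238]
orientation: [1.0, 0.0, -0.001, -0.002]
ft_force: [-2.5, 7.5, -1.7]
width: 0.0224
finger_force: 30.0
```

```bash
python3 -c "
from h import *
s=readout.state();print(s['ee_pos'],s['ft_force'],s['ft_torque'],s['width'])"
```

```text
[ 0.50285937 -0.02828586  0.23795366] [-2.52052054  7.45597068 -1.72111783] [2.16944084 0.72114427 0.25782656] 0.022384952989138892
```

Converted, 0.0406 m / 0.8 = 0.0508, -0.001 m / 0.8 = -0.0013.

Call:
{"fn": "crank_tcp", "kwargs": {
  "steps": {"increments":[[0, 0, 0, -0.0006, -0.0054, 0.0045, 0.005], [0, 0, 0, -0.0013, -0.0096, 0.0096, 0.005], [0, 0, 0, -0.0019, -0.0138, 0.015, 0.005], [0, 0, 0, -0.0019, -0.0175, 0.0206, 0.005], [0, 0, 0, -0.0019, -0.021, 0.0264, 0.005], [0, 0, 0, -0.0019, -0.0244, 0.0323, 0.005], [0, 0, 0, -0.0019, -0.0274, 0.0383, 0.005], [0, 0, 0, -0.0019, -0.0303, 0.0445, 0.005], [0, 0, 0, -0.0019, -0.0328, 0.0508, 0.005], [0, 0, 0, -0.0019, -0.0328, 0.0508, 0.005]]}
}}

```text
time: 11.48
ee_pos: [0.5023, -0.0036, 0.1978]
orientation: [1.0, 0.0, -0.0, -0.0]
ft_force: [-0.0, 5.6, -5.4]
width: 0.0227
finger_force: 30.0
```

```bash
python3 -c "
from h import *
s=readout.state();print(s['ee_pos'],s['ft_force'],s['ft_torque'],s['width'])"
```

```text
[ 0.50225197 -0.00360804  0.19775692] [-0.00959831  5.5546827  -5.41219275] [ 1.35346892 -0.03986085  0.19846528] 0.022653102953601807
```

Converted, 0.01 m / 0.8 = 0.0125, -0.0042 m / 0.8 = -0.0053.

Call:
{"fn": "crank_tcp", "kwargs": {
  "steps": {"increments":[[0, 0, 0, 0, -0.0015, 0.0031, 0.005], [0, 0, 0, 0, -0.003, 0.0063, 0.005], [0, 0, 0, 0, -0.0043, 0.0094, 0.005], [0, 0, 0, 0, -0.0053, 0.0125, 0.005], [0, 0, 0, 0, -0.0053, 0.0125, 0.005]]}
}}

```text
time: 12.1
ee_pos: [0.5022, -0.0003, 0.188]
orientation: [1.0, 0.0, -0.001, 0.001]
ft_force: [0.6, -2.6, -6.3]
width: 0.022
finger_force: 30.0
```

```bash
cat >> h.py <<'E'
def F():
    s=readout.state();t=np.arctan2(s['ee_pos'][2]+.019-.175,s['ee_pos'][1]+.1156);f=s['ft_force']
    print("t %.3f"%t,"tangential %.1f radial %.1f x %.1f"%(f[1]*np.sin(t)-f[2]*np.cos(t),f[1]*np.cos(t)+f[2]*np.sin(t),f[0]),s['ee_pos'],s['width'])
E
python3 -c "
from h import *
F()"
```

```text
t 0.271 tangential 5.4 radial -4.2 x 0.6 [ 5.02167467e-01 -2.67273713e-04  1.87987824e-01] 0.021980367665149166
```

Converted, 0.003 m / 0.8 = 0.0038, -0.0003 m / 0.8 = -0.0004.

Call:
{"fn": "crank_tcp", "kwargs": {
  "steps": {"increments":[[0, 0, 0, 0, -0.0003, 0.0019, 0.005], [0, 0, 0, 0, -0.0004, 0.0038, 0.005], [0, 0, 0, 0, -0.0004, 0.0038, 0.005]]}
}}

```text
time: 12.48
ee_pos: [0.5022, 0.0005, 0.1852]
orientation: [1.0, 0.0, -0.0, 0.0]
ft_force: [0.4, -2.8, -5.8]
width: 0.0221
finger_force: 30.0
```

```bash
python3 -c "
from h import *
F()"
```

```text
t 0.246 tangential 5.0 radial -4.2 x 0.4 [5.02169704e-01 4.82115225e-04 1.85192648e-01] 0.022123692727040047
```

Converted, 0.0024 m / 0.8 = 0.003, 0.0012 m / 0.8 = 0.0015.

Call:
{"fn": "crank_tcp", "kwargs": {
  "steps": {"increments":[[0, 0, 0, 0, -0.0003, 0.0015, 0.005], [0, 0, 0, 0, -0.0004, 0.003, 0.005], [0, 0, 0, 0, -0.0004, 0.003, 0.005]]}
}}

```text
time: 12.85
ee_pos: [0.5022, 0.001, 0.1828]
orientation: [1.0, 0.0, -0.0, -0.0]
ft_force: [-0.7, -1.1, -6.0]
width: 0.0223
finger_force: 30.0
```

```bash
python3 -c "
from h import *
F()"
```

```text
t 0.226 tangential 5.6 radial -2.4 x -0.7 [0.50217754 0.00099941 0.18281399] 0.02228324517564346
```

Converted, 0.0026 m / 0.8 = 0.0033, 0.0013 m / 0.8 = 0.0016.

Call:
{"fn": "crank_tcp", "kwargs": {
  "steps": {"increments":[[0, 0, 0, 0, -0.0003, 0.0016, 0.005], [0, 0, 0, 0, -0.0004, 0.0033, 0.005], [0, 0, 0, 0, -0.0004, 0.0033, 0.005]]}
}}

```text
time: 13.22
ee_pos: [0.5022, 0.0015, 0.1802]
orientation: [1.0, 0.0, -0.0, -0.0]
ft_force: [-1.8, 0.9, -5.8]
width: 0.0224
finger_force: 30.0
```

```bash
python3 -c "
from h import *
F()"
```

```text
t 0.204 tangential 5.8 radial -0.3 x -1.8 [0.50219967 0.0014916  0.18020678] 0.022429475860159767
```

Converted, 0.0026 m / 0.8 = 0.0033, 0.0013 m / 0.8 = 0.0016.

Call:
{"fn": "crank_tcp", "kwargs": {
  "steps": {"increments":[[0, 0, 0, 0, -0.0003, 0.0016, 0.005], [0, 0, 0, 0, -0.0004, 0.0033, 0.005], [0, 0, 0, 0, -0.0004, 0.0033, 0.005]]}
}}

```text
time: 13.6
ee_pos: [0.5022, 0.0019, 0.1776]
orientation: [1.0, 0.0, -0.0, -0.0]
ft_force: [-4.5, 2.0, -4.3]
width: 0.0223
finger_force: 30.0
```

```bash
python3 -c "
from h import *
F()"
```

```text
t 0.182 tangential 4.5 radial 1.1 x -4.5 [0.50217006 0.00190869 0.17758007] 0.022258589304585356
```

Converted, 0.0026 m / 0.8 = 0.0033, -0.001 m / 0.8 = -0.0013.

Call:
{"fn": "crank_tcp", "kwargs": {
  "steps": {"increments":[[0, 0, 0, -0.0006, -0.0003, 0.0016, 0.005], [0, 0, 0, -0.0013, -0.0005, 0.0033, 0.005], [0, 0, 0, -0.0013, -0.0005, 0.0033, 0.005]]}
}}

```text
time: 13.98
ee_pos: [0.5022, 0.0022, 0.1755]
orientation: [1.0, 0.0, 0.001, -0.0]
ft_force: [-1.4, 3.4, -4.4]
width: 0.0226
finger_force: 30.0
```

```bash
python3 -c "
from h import *
F()"
```

```text
t 0.164 tangential 4.9 radial 2.7 x -1.4 [0.50218752 0.00224539 0.17547031] 0.022581127552654186
```

Converted, 0.0026 m / 0.8 = 0.0033, 0.0013 m / 0.8 = 0.0016.

Call:
{"fn": "crank_tcp", "kwargs": {
  "steps": {"increments":[[0, 0, 0, 0, -0.0005, 0.0016, 0.005], [0, 0, 0, 0, -0.001, 0.0033, 0.005], [0, 0, 0, 0, -0.001, 0.0033, 0.005]]}
}}

```text
time: 14.35
ee_pos: [0.5021, 0.0027, 0.1728]
orientation: [1.0, 0.0, 0.001, 0.0]
ft_force: [-0.0, 1.3, -4.3]
width: 0.0222
finger_force: 30.0
```

```bash
python3 -c "
from h import *
F()"
```

```text
t 0.141 tangential 4.5 radial 0.7 x -0.0 [0.50214163 0.00270601 0.17275349] 0.022178944241829136
```

Converted, 0.0024 m / 0.8 = 0.003, 0.0012 m / 0.8 = 0.0015.

Call:
{"fn": "crank_tcp", "kwargs": {
  "steps": {"increments":[[0, 0, 0, 0, -0.0004, 0.0015, 0.005], [0, 0, 0, 0, -0.0008, 0.003, 0.005], [0, 0, 0, 0, -0.0008, 0.003, 0.005]]}
}}

```text
time: 14.72
ee_pos: [0.5021, 0.0031, 0.1704]
orientation: [1.0, 0.0, 0.001, 0.0]
ft_force: [3.5, -1.6, -4.5]
width: 0.0223
finger_force: 30.0
```

```bash
python3 -c "
from h import *
F()"
```

```text
t 0.121 tangential 4.3 radial -2.1 x 3.5 [0.50209538 0.00307162 0.170373  ] 0.02234784539929911
```

Converted, 0.0024 m / 0.8 = 0.003, 0.0007 m / 0.8 = 0.0009.

Call:
{"fn": "crank_tcp", "kwargs": {
  "steps": {"increments":[[0, 0, 0, 0.0005, 0, 0.0015, 0.005], [0, 0, 0, 0.0009, -0.0001, 0.003, 0.005], [0, 0, 0, 0.0009, -0.0001, 0.003, 0.005]]}
}}

```text
time: 15.1
ee_pos: [0.502, 0.0034, 0.1676]
orientation: [1.0, 0.0, -0.0, 0.0]
ft_force: [2.0, -1.5, -4.1]
width: 0.0223
finger_force: 30.0
```

```bash
python3 -c "
from h import *
F()"
```

```text
t 0.098 tangential 3.9 radial -1.8 x 2.0 [0.50204448 0.00336213 0.16764802] 0.022276411963380392
```

Converted, 0.0024 m / 0.8 = 0.003, 0.0012 m / 0.8 = 0.0015.

Call:
{"fn": "crank_tcp", "kwargs": {
  "steps": {"increments":[[0, 0, 0, 0, -0.0001, 0.0015, 0.005], [0, 0, 0, 0, -0.0003, 0.003, 0.005], [0, 0, 0, 0, -0.0003, 0.003, 0.005]]}
}}

```text
time: 15.48
ee_pos: [0.5021, 0.0036, 0.1653]
orientation: [1.0, 0.0, -0.0, 0.0]
ft_force: [2.5, -2.1, -4.9]
width: 0.0219
finger_force: 30.0
```

```bash
python3 -c "
from h import *
F()"
```

```text
t 0.078 tangential 4.7 radial -2.5 x 2.5 [0.50205359 0.00356821 0.16529063] 0.021888604299338744
```

Converted, 0.0024 m / 0.8 = 0.003, 0.0012 m / 0.8 = 0.0015.

Call:
{"fn": "crank_tcp", "kwargs": {
  "steps": {"increments":[[0, 0, 0, 0.0004, 0.0001, 0.0015, 0.005], [0, 0, 0, 0.0006, 0.0003, 0.003, 0.005], [0, 0, 0, 0.0006, 0.0003, 0.003, 0.005]]}
}}

```text
time: 15.85
ee_pos: [0.5021, 0.0036, 0.1626]
orientation: [1.0, 0.0, -0.001, -0.0]
ft_force: [-0.3, 0.9, -4.0]
width: 0.022
finger_force: 30.0
```

```bash
python3 -c "
from h import *
F()"
```

```text
t 0.056 tangential 4.0 radial 0.7 x -0.3 [0.50208781 0.00363576 0.16264187] 0.021983365007243506
```

Converted, 0.0024 m / 0.8 = 0.003, 0.0012 m / 0.8 = 0.0015.

Call:
{"fn": "crank_tcp", "kwargs": {
  "steps": {"increments":[[0, 0, 0, 0, 0, 0.0015, 0.005], [0, 0, 0, 0, 0.0001, 0.003, 0.005], [0, 0, 0, 0, 0.0001, 0.003, 0.005]]}
}}

```text
time: 16.23
ee_pos: [0.5021, 0.0037, 0.1603]
orientation: [1.0, 0.0, -0.001, -0.0]
ft_force: [-2.4, 4.2, -3.6]
width: 0.0222
finger_force: 30.0
```

```bash
python3 -c "
from h import *
F()"
```

```text
t 0.036 tangential 3.7 radial 4.0 x -2.4 [0.50210995 0.00365363 0.16025139] 0.02223247404669778
```

Converted, 0.0024 m / 0.8 = 0.003, 0.0012 m / 0.8 = 0.0015.

Call:
{"fn": "crank_tcp", "kwargs": {
  "steps": {"increments":[[0, 0, 0, -0.0004, -0.0005, 0.0015, 0.005], [0, 0, 0, -0.0006, -0.001, 0.003, 0.005], [0, 0, 0, -0.0006, -0.001, 0.003, 0.005]]}
}}

```text
time: 16.6
ee_pos: [0.5021, 0.0038, 0.1582]
orientation: [1.0, 0.0, -0.0, 0.0]
ft_force: [-1.9, 0.5, -2.3]
width: 0.022
finger_force: 30.0
```

```bash
python3 -c "
from h import *
F()"
```

```text
t 0.018 tangential 2.3 radial 0.4 x -1.9 [0.50212183 0.00380448 0.15817175] 0.02200757565619832
```

Converted, 0.0024 m / 0.8 = 0.003, 0.0012 m / 0.8 = 0.0015.

Call:
{"fn": "crank_tcp", "kwargs": {
  "steps": {"increments":[[0, 0, 0, 0, 0, 0.0015, 0.005], [0, 0, 0, 0, 0, 0.003, 0.005], [0, 0, 0, 0, 0, 0.003, 0.005]]}
}}

```text
time: 16.98
ee_pos: [0.5022, 0.0038, 0.157]
orientation: [1.0, 0.0, 0.0, 0.0]
ft_force: [-4.8, 1.0, 5.0]
width: 0.0222
finger_force: 30.0
```

```bash
python3 -c "
from h import *
F()"
```

```text
t 0.009 tangential -5.0 radial 1.0 x -4.8 [0.50218424 0.00380223 0.1570288 ] 0.022158910138689657
```

The pull has vanished and reversed, so the drum is on its stop at t ≈ 0.01. I'll ease off the pressure and then open the fingers.

Converted, -0.0008 m / 0.8 = -0.001, -0.0005 m / 0.8 = -0.0006.

Call:
{"fn": "crank_tcp", "kwargs": {
  "steps": {"increments":[[0, 0, 0, -0.0006, 0, -0.001, 0.005], [0, 0, 0, -0.0006, 0, -0.001, 0.005]]}
}}

```text
time: 17.23
ee_pos: [0.5022, 0.0039, 0.1573]
orientation: [1.0, 0.0, 0.001, 0.0]
ft_force: [-2.5, -0.0, 3.0]
width: 0.0222
finger_force: 30.0
```

```bash
python3 -c "
from h import *
F()"
```

```text
t 0.011 tangential -3.0 radial 0.0 x -2.5 [0.50216982 0.00387355 0.15728489] 0.022225695866668088
```

Call:
{"fn": "crank_tcp", "kwargs": {
  "steps": {"increments":[[0, 0, 0, 0, 0, -0.0009, 0.005], [0, 0, 0, 0, 0, -0.0009, 0.005], [0, 0, 0, 0, 0, -0.0009, 0.03], [0, 0, 0, 0, 0, -0.0009, 0.06], [0, 0, 0, 0, 0, -0.0009, 0.06], [0, 0, 0, 0, 0, -0.0009, 0.06], [0, 0, 0, 0, 0, -0.0009, 0.06]]}
}}

```text
time: 18.1
ee_pos: [0.5017, 0.0042, 0.1573]
orientation: [1.0, 0.0, 0.0, -0.0]
ft_force: [-0.0, -0.2, 0.9]
width: 0.0577
finger_force: 0.0
```

```bash
python3 -c "
from h import *
F()"
```

```text
t 0.011 tangential -0.9 radial -0.1 x -0.0 [0.50172567 0.00422368 0.15734941] 0.05771701433864866
```

Careful with the scale: shifts go in shares of 800 mm and turns go in shares of 4 rad. That gives: -0.2 m / 0.8 = -0.25, -0.14 m / 0.8 = -0.175.

Call:
{"fn": "crank_tcp", "kwargs": {
  "steps": {"increments":[[0, 0, 0, 0, 0, -0.0375, 0.06], [0, 0, 0, 0, 0, -0.1, 0.06], [0, 0, 0, 0, 0, -0.175, 0.06], [0, 0, 0, 0, 0, -0.25, 0.04], [0, 0, 0, 0, 0, -0.25, 0], [0, 0, 0, 0.0188, 0.05, -0.25, 0], [0, 0, 0, 0.0425, 0.1063, -0.25, 0], [0, 0, 0, 0.0425, 0.1063, -0.25, 0], [0, 0, 0, 0.0425, 0.1063, -0.25, 0]]}
}}

```text
time: 19.23
ee_pos: [0.5353, -0.0808, 0.3565]
orientation: [1.0, -0.0, -0.001, -0.0]
ft_force: [-0.5, 0.1, -0.2]
width: 0.0078
finger_force: 0.0
```

```bash
python3 - <<'E'
from h import *
F()
S=vision.capture("scene");T=vision.capture("top");print(ballpix(S))
f=lambda c,x,y:cv2.convertScaleAbs(cv2.resize(c["color"][y:y+120,x:x+80,::-1],(400,600),interpolation=cv2.INTER_CUBIC),alpha=1.6)
cv2.imwrite("pics/a7.png",np.hstack([f(S,275,110),f(T,285,150)]))
E
```

```text
t 1.399 tangential 0.1 radial -0.2 x -0.5 [ 0.53531411 -0.0808271   0.35645447] 0.0077596631157062605
[(np.float64(49.2), np.float64(5.7), np.float64(1.31)), (np.float64(49.4), np.float64(6.6), np.float64(1.34)), (np.float64(51.5), np.float64(7.4), np.float64(1.25)), (np.float64(51.6), np.float64(9.5), np.float64(1.28))]
```

View pics/a7.png

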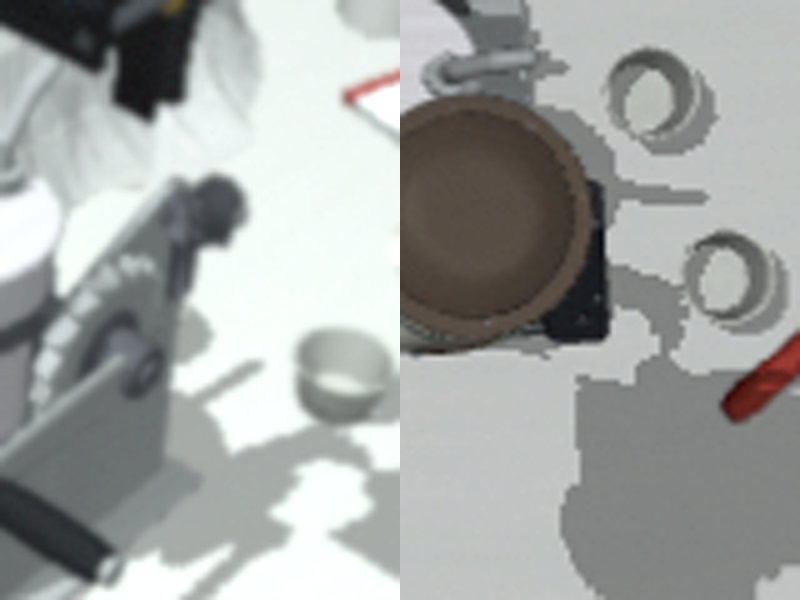

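The drum stands upright with the crank low at left, the pawl is clear, and the ball is at (217,208), which is about w=1.25. I'll descend to the left of the ball and push it right.

Converted, 0.104 m / 0.8 = 0.13, 0.09 m / 0.8 = 0.1125.

Call:
{"fn": "crank_tcp", "kwargs": {
  "steps": {"increments":[[0, 0, 0, 0, 0, 0.0625, 0], [0, 0, 0, 0, 0, 0.1125, 0], [0, 0, 0, 0, 0, 0.13, 0], [0, 0, 0, 0, 0, 0.13, 0]]}
}}

```text
time: 19.82
ee_pos: [0.5357, -0.0804, 0.2536]
orientation: [1.0, 0.001, -0.0, 0.0]
ft_force: [0.2, 0.2, 0.3]
width: 0.0004
finger_force: 0.0
```

```bash
python3 -c "
from h import *
F()"
```

```text
t 1.225 tangential 0.1 radial 0.3 x 0.2 [ 0.5357468  -0.08043928  0.25357656] 0.0003944210277961717
```

Call:
{"fn": "crank_tcp", "kwargs": {
  "steps": {"increments":[[0, 0, 0, 0, 0.0188, 0, 0], [0, 0, 0, 0, 0.0338, 0, 0], [0, 0, 0, 0, 0.045, 0, 0], [0, 0, 0, 0, 0.055, 0, 0], [0, 0, 0, 0, 0.065, 0, 0], [0, 0, 0, 0, 0.075, 0, 0], [0, 0, 0, 0, 0.0838, 0, 0], [0, 0, 0, 0, 0.0913, 0, 0], [0, 0, 0, 0, 0.0975, 0, 0], [0, 0, 0, 0, 0.1025, 0, 0], [0, 0, 0, 0, 0.1038, 0, 0], [0, 0, 0, 0, 0.1038, 0, 0]]}
}}

```text
time: 21.32
ee_pos: [0.5357, -0.1639, 0.2533]
orientation: [1.0, 0.0, -0.0, -0.0]
ft_force: [0.7, 0.5, -0.1]
width: 0.0006
finger_force: 0.0
```

```bash
python3 -c "
from h import *
F()
S=vision.capture('scene');print(ballpix(S))"
```

```text
t 2.031 tangential 0.4 radial -0.3 x 0.7 [ 0.535655   -0.16390089  0.25332192] 0.0006357275614496819
[(np.float64(16.6), np.float64(3.3), np.float64(1.04)), (np.float64(16.7), np.float64(2.6), np.float64(1.1)), (np.float64(16.8), np.float64(2.8), np.float64(1.07)), (np.float64(17.5), np.float64(4.7), np.float64(1.01))]
```

Now I'll back off to the left, lift well clear, and check.

Converted, -0.3 m / 0.8 = -0.375, -0.25 m / 0.8 = -0.3125.

Call:
{"fn": "crank_tcp", "kwargs": {
  "steps": {"increments":[[0, 0, 0, 0, -0.0188, 0, 0], [0, 0, 0, 0, -0.0375, -0.025, 0], [0, 0, 0, 0, -0.0375, -0.1, 0], [0, 0, 0, -0.0625, -0.075, -0.15, 0], [0, 0, 0, -0.125, -0.125, -0.15, 0], [0, 0, 0, -0.15, -0.1875, -0.15, 0], [0, 0, 0, -0.15, -0.25, -0.15, 0], [0, 0, 0, -0.15, -0.3125, -0.15, 0], [0, 0, 0, -0.15, -0.375, -0.15, 0], [0, 0, 0, -0.15, -0.375, -0.15, 0]]}
}}

```text
time: 22.62
ee_pos: [0.4149, 0.1392, 0.3729]
orientation: [1.0, 0.003, -0.0, -0.0]
ft_force: [-1.2, -0.7, 0.5]
width: 0.0006
finger_force: 0.0
```

```bash
python3 - <<'E'
from h import *
F()
S=vision.capture("scene");T=vision.capture("top");print(ballpix(S),ballpix(T))
f=lambda c,x,y:cv2.convertScaleAbs(cv2.resize(c["color"][y:y+150,x:x+100,::-1],(400,600),interpolation=cv2.INTER_CUBIC),alpha=1.6)
cv2.imwrite("pics/a8.png",np.hstack([f(S,265,110),f(T,265,125)]))
E
```

```text
t 0.705 tangential -0.8 radial -0.2 x -1.2 [0.41489875 0.13922673 0.37293079] 0.0005989025929026112
[(np.float64(37.7), np.float64(4.2), np.float64(1.07)), (np.float64(37.7), np.float64(4.2), np.float64(1.1)), (np.float64(38.0), np.float64(3.9), np.float64(1.04)), (np.float64(38.0), np.float64(4.9), np.float64(0.2))] [(np.float64(42.9), np.float64(6.1), np.float64(0.05)), (np.float64(43.0), np.float64(5.7), np.float64(0.08)), (np.float64(43.2), np.float64(5.4), np.float64(0.11)), (np.float64(43.3), np.float64(5.4), np.float64(0.14))]
```

View pics/a8.png

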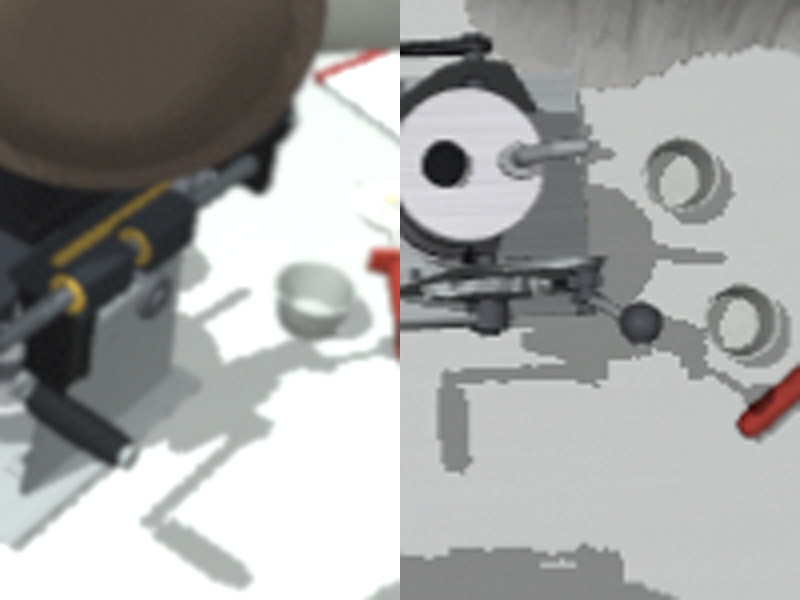

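The top view shows the drum upright, the ball leaning right at (640,322), which is w ≈ 0.05–0.14, the cups in place and the arm clear. I'm handing in the job.

```bash
python3 -c "
from cell import workorder
print(workorder.finish_job())"
```

```text
the job is handed in; nothing more can be done
None
```

The drum was let down by the crank onto its stop (felt at a tilt of about 0.01 rad), the weight is back on the pawl side at about 0.05–0.14, and the job was handed in at about 23 s of the 72 s; I did not re-measure the salt shaker and food tin, but nothing was touched on that side.

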